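Hang the big measuring cup on the free peg of the carousel

ROBOT

A 6-joint arm with a two-finger parallel gripper is mounted at the origin on a cart in front of the work surface, level with it; the furniture and walls round the work are solid. World frame = base frame: x ahead of the robot, y to its left, z up, the work surface at z = 0. Lengths are in mm, angles in rad, forces in N, time in s.
With the tool pointing down it reaches from about 300 to 875 mm from the base axis. Payload 4.2 kg.
Tool frame: the origin (TCP) lies between the finger pads; the fingertips stand 19 mm ahead of it and the grasp point (between the pads) is the TCP (bot.tip_reach is the distance from the TCP to the fingertips, in mm); z points along the fingers, y is the line along which they close (so a half turn about z gives the same grasp; the last joint's range is limited). The gripper opens to 85 mm and grips with 20 to 120 N. Pads are 22 mm wide; open, the fingers measure 114 mm over their backs; the gripper's body (76 mm by 85 mm) begins 54 mm behind the grasp point. The pads swing forward as they close: fully open they stand 13 mm farther back than shut.
Start: joints at [1.158, 0.32, 1.565, -0, 1.257, -0.02], TCP at [220.099, 531.221, 250.338] pointing down, gripper open.
Joint ranges: [-3.11, 3.11], [-0.84, 2.01], [0.21, 2.61], [-1.34, 4.49], [0.05, 2.63], [-2.56, 2.56]. Speed limits (rad/s): [2.57, 2.57, 3.14, 3.14, 3.14, 3.14].

INTERFACE

Orientations are given as a 3x3 rotation matrix whose columns are the frame's x, y, z axes.
In Python, from plant import bot, snapshot, close_job gives the robot as it stands. The module is installed in compiled form; this text tells all that it offers.
- The arm moves only by the tool drive_tool, never from a script. Its argument "moves" is a list of rows, each a list of 3 entries, a list of its own where there are three numbers: the shift along the tool's x, y, z each as a share of 0.12 m, from -1 to 1, then the turn about the tool's z as a share of 360 degrees, from -1 to 1, then the opening, from 0 (shut) to 1 (fully open). A call has 1 to 8 rows; each row is the pose to reach, as a shift and turn from the pose commanded when the call began, along the tool's axes at that moment, turning the shorter way round; what a row does not reach only later rows make up. A row lasts 1/8 s, in which the tool goes at most 62.5 mm and 10.7 degrees, less where a joint would pass 70% of its speed; a pose out of reach is approached as far as the arm can. A call with a number of a shift or a turn outside -1 to 1 is refused whole. A call with a gripper value outside its range is refused whole. The fingers move at their own pace and stop on an object; the grip force is fixed at half the most. Time passes only in rows, so rows that repeat a pose let the fingers close. It gives the time, the measured TCP pose, the force, the opening and the grip force at its end, in the units of the state.
- bot.observe(): the state, without advancing time (a new reading comes with each control period).
- snapshot(name): name is "scene" or "top" or "wrist"; returns a dict with "frame" (384x512x3 uint8, red, green, blue), "vfov" (degrees; the focal length in pixels is half the picture's height over the tangent of half this angle, whatever the lens; pixels are square), "cx", "cy" (the principal point, pixels), "position" and "rotation" of the camera in the world. Camera axes: x right, y down, z forward; pixel columns grow to the right and rows downward; lengths in mm; the calibration is good to about 2 mm. A picture is of the moment at which its call begins. There is no depth.
- close_job(): hands the job in; it is judged then, once.
The state is a dict: "time": time; "joint_pos": joint angles; "joint_velocities": joint speeds; "joint_torque": joint torques, N m; "eef_pos": TCP position; "orientation": TCP orientation; "force": force on the tool from outside, world axes, zero at the start; "wrist_torque": the same for the moment, N m; "gripper_width": finger opening in mm; "grasp_force": force on a finger pad.
Only numpy, scipy, OpenCV 4.12 (cv2) and the standard library are available. Lean on these libraries where they do the work, as an engineer would, in place of code of your own. Each camera call takes 0.05 s, during which the arm holds its last target. There are 200 camera calls.

TASK

First, before touching the measuring cup, turn the carousel until its one free peg points straight forward, square to the worktop's front edge. Then pick up the big copper measuring cup and hang it on that peg by the ring at the end of its handle, lowering it gently rather than letting it drop. Leave it hanging still on the peg, the peg still facing forward, with the canisters, salt box, pepper mill and mug standing where they were.

Things in the scene. Friction and masses are not known exactly. Their poses are not given: they have to be found in the camera images.
- carousel_base: Carousel's round wooden base, 168 mm across, 24 mm thick, fixed, with a slim brass post. Origin: on the turning axis, on the worktop; axes parallel to the world's: forward is -x. On the post turns a wooden hub (120 mm across, 222 to 256 mm up) with five pegs 72 degrees apart; four carry smaller cups, which cannot come off and end 70 mm up. A disc 112 mm across, 94 to 114 mm up, turns with it; hung cups lean on its rubber rim.
- wing_knob (a point): Brass wing knob on top of the hub: an upright bar 66 mm long, 14 mm thick, 262 to 298 mm up, gripped across its 14 mm. Origin: on the turning axis at the height to grip, 284 mm up. Axes turn with the hub: z up, bar along x, free peg along -x. The hub turns either way as far as needed on a stiff bearing (about 0.12 N m) and stays where it is left.
- peg_root (a point): Where the free peg leaves the hub, on the peg's centre line: 58 mm from the turning axis, 238 mm up. The peg is a straight rod in a black rubber sleeve, 7 mm thick, 58 mm long, that points outward and rises 20 degrees from level, with a 10 mm brass ball at its tip. Axes turn with the hub: z up, -x outward along the free peg.
- peg_tip (a point): Centre of the 10 mm ball at the free peg's outer end: 112.5 mm from the turning axis, 258 mm up. Moves with the hub; axes as for peg_root.
- measuring_cup: Big copper measuring cup, the one not on the carousel, about 0.17 kg, 187 mm long, standing upright. Bowl 80 mm across, 48 mm deep. Origin: centre of the bowl's underside; z up through the mouth, x along the handle to the ring. Flat brass handle, 16 mm wide (along y), 4 mm thick, from the rim (x = 40 mm) to x = 110 mm at z = 44 mm; grip it across its 16 mm.
- cup_handle (a point): Point on the handle's centre line, 76 mm from the bowl's axis and 44 mm above its underside, a good place to grip; axes as for measuring_cup.
- cup_ring (a point): Centre of the wire ring at the handle's end, x = 126.5 mm, z = 44 mm in the cup's frame, flat in the handle's plane (x-y): 30 mm inside, wire 5 mm. It passes over the ball and peg only with the ring end tipped up, so that the ring stands across the rising peg. Let go, the hung cup swings until the bowl is down, mouth outward, handle leaning some 15 degrees, resting on the lower disc.
- tea_canister: Pink canister with wooden lid, 102 mm across, 140 mm tall, right of the carousel; not to be disturbed. It stands under the wall cabinet, which is solid for the arm too: front face 570 mm ahead of the robot (x), underside 476 mm above the worktop, left end at y = 150 mm, reaching far to the right and up. Origin: centre of its underside.
- sugar_canister: Pink canister with wooden lid, 102 mm across, 120 mm tall, standing to the right of the carousel; not to be disturbed. Origin: centre of its underside.
- salt_box: Round wooden salt box, 91 mm across, 80 mm tall, left of the carousel; not to be disturbed. Origin: centre of its underside.
- pepper_mill: Dark wooden pepper mill, 58 mm across, 170 mm tall, right of the carousel; not to be disturbed. Origin: centre of its underside.
- mug: Green and white mug, 87 mm across, 91 mm tall, left near the front edge; not to be disturbed. Origin: centre of its underside.
Not all that is in view belongs to the job. Of the things that look like the measuring_cup, the larger one is meant.

How it is judged:
By the outcome, as a careful person would: the job done as asked, in the order asked, and still so for the second after the job is handed in, with the robot touching nothing.
It also fails if it takes over 70 s, if anything falls off the work surface, if the arm or the gripper's body presses on something with over 40 N, if the wrist force passes 120 N, or if a joint passes its speed limit or range.

## Working session

There is one attempt and no reset: what is moved stays moved. The work goes in short steps, Python scripts to look and compute and a tool call to move; the robot and the scene stay as the last step left them, time stands still between calls to the robot, and variables do not carry over. Pictures are saved under pics/ and viewed, at most 10 in all, crops included, and the job is handed in when it is done.

Besides the shell and the picture viewer there is one more tool, called after ">>>" by a JSON object that holds its "api" and its "payload", one argument or row to a line. drive_tool: Moves the arm, as the interface text tells. Its arguments: {"type":"object","properties":{"moves":{"type":"array"}},"required":["moves"]}

```bash
mkdir -p pics; cat > h.py <<'E'
import numpy as np, cv2
from plant import bot, snapshot
def snap(n,f):
    s=snapshot(n); cv2.imwrite('pics/'+f+'.png',s['frame'][:,:,::-1]); np.save('pics/'+f+'.npy',s,allow_pickle=True); return s
def load(f): return np.load('pics/'+f+'.npy',allow_pickle=True).item()
def foc(s): return s['frame'].shape[0]/2/np.tan(np.radians(s['vfov'])/2)
def ray(s,u,v):
    d=np.array(s['rotation'])@np.array([(u-s['cx'])/foc(s),(v-s['cy'])/foc(s),1]); return np.array(s['position']),d/np.linalg.norm(d)
def onz(s,u,v,z):
    p,d=ray(s,u,v); return p+d*(z-p[2])/d[2]
def proj(s,P):
    c=np.array(s['rotation']).T@(np.array(P)-s['position']); return c[:2]/c[2]*foc(s)+[s['cx'],s['cy']]
def st():
    o=bot.observe(); print(o['time'],np.round(o['eef_pos'],1),np.round(o['orientation'],3).tolist(),np.round(o['force'],1),o['gripper_width'],o['grasp_force'],np.round(o['joint_pos'],3)); return o
E
python3 - <<'E'
from h import *
a=snap('scene','s0');b=snap('top','t0')
for s in(a,b):print(s['vfov'],s['cx'],s['cy'],s['position'],np.round(s['rotation'],3).tolist())
st()
E
```

```text
51.10251566427228 259.439133441106 187.15271790601508 [-380.319277   -591.49346893  859.86000168] [[0.594, -0.41, 0.692], [-0.804, -0.294, 0.516], [-0.008, -0.864, -0.504]]
42.250324141511626 243.69321306514843 197.11229669364496 [  42.09264768  186.34299795 1805.40314127] [[-0.192, -0.937, 0.291], [-0.981, 0.185, -0.05], [-0.007, -0.295, -0.956]]
0.1 [219.9 530.9 249.6] [[-0.924, 0.383, -0.001], [0.383, 0.924, -0.001], [0.0, -0.002, -1.0]] [ 0.5  0.2 -0.7] 85.68964771718208 0.0 [ 1.158  0.32   1.566  0.     1.257 -0.02 ]
```

View pics/s0.png

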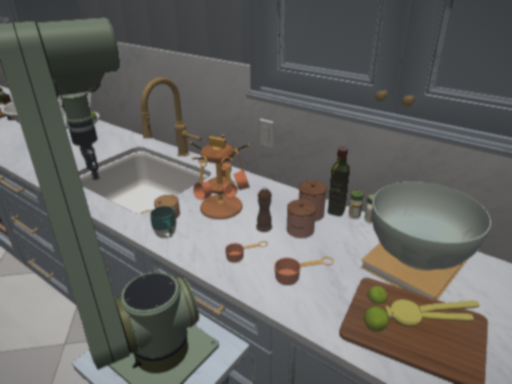

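View pics/t0.png

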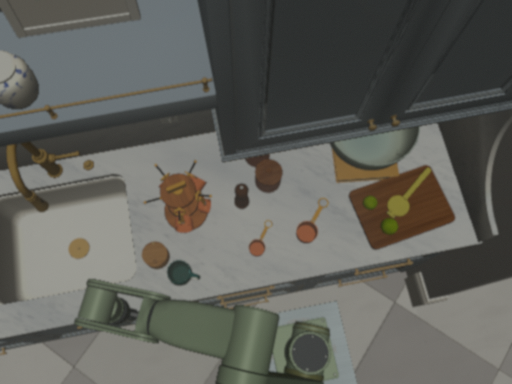

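Scene view: carousel near (221,175), mill (264,210), canisters (301,215)/(312,198), big cup at (288,270) with its ring at (327,262), and a small decoy cup at (235,252). Top view: carousel (185,200), big cup (307,232), ring (322,204). I'll zoom in on the carousel and the cup.

```bash
python3 - <<'E'
from h import *
a=load('s0')['frame'];b=load('t0')['frame']
f=lambda i,x0,y0,w,h,k:cv2.resize(i[y0:y0+h,x0:x0+w],None,fx=k,fy=k,interpolation=cv2.INTER_CUBIC)
c=np.zeros((600,800,3),np.uint8)
c[:400,:400]=f(b,140,150,80,80,5);c[:400,400:]=f(a,180,125,80,80,5)
c[400:,:400]=f(b,240,190,100,50,4);c[400:,400:]=f(a,240,240,100,50,4)
cv2.imwrite('pics/c0.png',c[:,:,::-1])
E
```

```text
(no output)
```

View pics/c0.png

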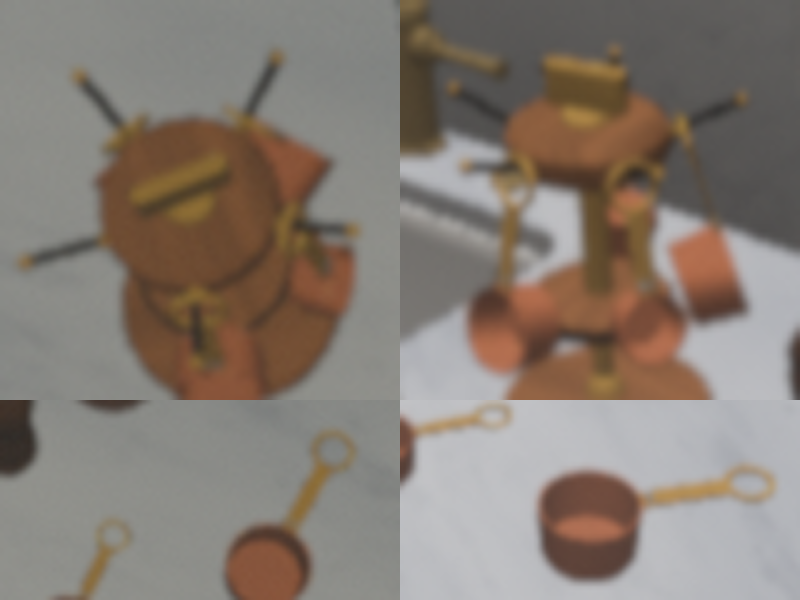

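The crops show the free (ringless) peg's tip at top pixel about (144.4,202.4). The other tips are at (156,165), (195,161.4) and (211,196), and the bar points along the free peg. The cup's bowl is at about (306,232) in the top view.

```bash
python3 - <<'E'
from h import *
from scipy.optimize import least_squares
a=load('s0');b=load('t0')
px=np.array([[22,262],[80,75],[275,57],[355,230]])/5+[140,150]-.4
T=np.array([onz(b,u,v,258) for u,v in px]); print(np.round(T,1))
# top view order clockwise in image; world angles
sg=lambda p,s:np.array([[p[0]-112.5*np.cos(p[2]+s*k*1.256637),p[1]-112.5*np.sin(p[2]+s*k*1.256637)] for k in range(4)])
for s in(1,-1):
    r=least_squares(lambda p:(sg(p,s)-T[:,:2]).ravel(),[T[:,0].mean(),T[:,1].mean(),-.3]); print(s,r.x,np.degrees(r.x[2]),r.cost,np.round(r.fun,1))
    if r.cost<500:
        c=r.x
        for k in range(4): 
            q=proj(a,[*sg(c,s)[k],258]); print('scene crop pred',(q-[180,125])*5+[400,0])
# scene tips direct
for u,v in [(455,88),(465,165),(742,98)]:
    print(onz(a,180+(u-400)/5-.4,125+v/5-.4,258))
# cup: reddish mask
for n,s,(x0,y0,x1,y1) in(('t',b,(290,190,335,250)),('s',a,(270,250,340,290))):
    hsv=cv2.cvtColor(s['frame'],cv2.COLOR_RGB2HSV); m=((hsv[...,1]>85)).astype(np.uint8); 
    m2=np.zeros_like(m); m2[y0:y1,x0:x1]=m[y0:y1,x0:x1]
    red=m2&(hsv[...,0]<11); gold=m2&(hsv[...,0]>=13)
    for nm,q in(('red',red),('gold',gold)):
        v,u=np.nonzero(q); print(n,nm,len(u),u.min(),u.max(),v.min(),v.max(),u.mean(),v.mean())
E
```

```text
[[559.2 426.1 258. ]
 [680.7 370.8 258. ]
 [668.1 241.2 258. ]
 [538.7 209.7 258. ]]
1 [639.67240559 309.27567812  -1.98071149] -113.48640907605292 31716.60361728453 [ 125.3  -13.7 -125.3   13.  -125.4   10.9  125.4  -10.3]
-1 [583.67813626 314.63340454  -1.35166729] -77.44483106793534 4.044028584227344 [ 0.  -1.7 -0.2  1.  -0.1 -1.   0.3  1.7]
scene crop pred [452.01174876  87.96417399]
scene crop pred [614.44295548  51.4487485 ]
scene crop pred [740.35557484  98.22122334]
scene crop pred [656.54094221 172.81048305]
[562.19413192 426.38563725 258.        ]
[473.6269995  328.65643851 258.        ]
[670.95182371 242.78617653 258.        ]
t red 304 297 316 222 241 306.3486842105263 231.93421052631578
t gold 70 310 322 205 223 316.14285714285717 214.0857142857143
s red 474 276 299 259 283 286.8945147679325 270.3101265822785
s gold 58 300 322 260 265 311.86206896551727 262.7068965517241
```

>>> {"api": "drive_tool", "payload": {
  "moves": [
    [[-0.3, -0.05, -0.9], 0, 1],
    [[-0.7, -0.1, -0.9], 0, 1],
    [[-1, -0.15, -0.9], 0, 1],
    [[-1, -0.15, -0.9], 0, 1]
  ]
}}

```text
time: 0.6
eef_pos: [326.6, 467.2, 359.2]
orientation: [[-0.922, 0.387, 0.002], [0.387, 0.922, 0.001], [-0.001, 0.002, -1.0]]
force: [-0.5, 0.2, -0.6]
gripper_width: 85.5
grasp_force: 0.0
```

>>> {"api": "drive_tool", "payload": {
  "moves": [
    [[-0.5, -0.05, 0], 0, 1],
    [[-1, -0.15, 0], 0, 1],
    [[-1, -0.15, 0], 0, 1]
  ]
}}

```text
time: 0.98
eef_pos: [430.1, 404.3, 356.8]
orientation: [[-0.922, 0.387, -0.001], [0.387, 0.922, -0.002], [0.001, -0.002, -1.0]]
force: [-0.1, 0.5, 0.1]
gripper_width: 85.5
grasp_force: 0.0
```

>>> {"api": "drive_tool", "payload": {
  "moves": [
    [[-0.5, -0.05, 0], 0.03, 1],
    [[-1, -0.15, 0], 0.06, 1],
    [[-1, -0.15, 0], 0.09, 1],
    [[-1, -0.15, 0], 0.12, 1],
    [[-1, -0.15, 0], 0.1525, 1],
    [[-1, -0.15, 0], 0.1525, 1],
    [[-1, -0.15, 0], 0.1525, 1]
  ]
}}

```text
time: 1.85
eef_pos: [531.2, 344.4, 358.0]
orientation: [[-0.222, 0.975, -0.001], [0.975, 0.222, 0.0], [0.0, -0.001, -1.0]]
force: [0.0, 0.3, -0.8]
gripper_width: 85.4
grasp_force: 0.0
```

```bash
python3 - <<'E'
from h import *
o=st();s=snap('wrist','w1');print(s['position'],np.round(s['rotation'],3).tolist(),s['vfov'])
d=np.array([584.5,315.5,284])-o['eef_pos'];print(o['orientation'].T@d if hasattr(o['orientation'],'T') else np.array(o['orientation']).T@d)
E
```

```text
1.85 [531.2 344.4 358. ] [[-0.222, 0.975, -0.001], [0.975, 0.222, 0.0], [0.0, -0.001, -1.0]] [ 0.   0.3 -0.8] 85.439449525175 0.0 [0.557 0.375 1.216 0.    1.551 0.333]
[512.98534396 426.3008161  481.13305431] [[0.975, 0.21, 0.072], [0.222, -0.923, -0.315], [0.0, 0.323, -0.947]] 68.3565130862648
[-39.98525413  45.63078671  73.95297063]
```

View pics/w1.png

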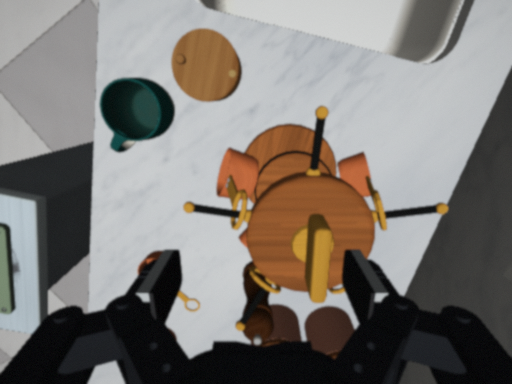

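The wrist view shows the free peg with its tip at (321,113) and no ring. The other tips are at (189,208), (443,208) and (240,326), and the bar sits near (318,258). I'll refit the axis and angle from these.

```bash
python3 - <<'E'
from h import *
from scipy.optimize import least_squares
s=load('w1'); b=load('t0')
f=s['frame'];hsv=cv2.cvtColor(f,cv2.COLOR_RGB2HSV)
T=[]
for u,v in((321,113),(443,208),(240,326),(189,208)):
    w=7;c=hsv[v-w:v+w+1,u-w:u+w+1];m=(c[...,1]>100)&(c[...,2]>110)&(c[...,0]>12);y,x=np.nonzero(m);p=(x.mean()+u-w,y.mean()+v-w)
    if u==240:p=(u,v)
    print(np.round(p,1),m.sum()); T.append(onz(s,*p,258)[:2])
T=np.array(T);K=np.array([0,1,3,4])
def g(p,sg=-1): a=p[2]+sg*K*1.2566371; return np.c_[p[0]-112.5*np.cos(a),p[1]-112.5*np.sin(a)]
r=least_squares(lambda p:(g(p)-T).ravel(),[584,315,-1.35],loss='soft_l1');print(r.x,np.degrees(r.x[2]),np.round(g(r.x)-T,1))
o=bot.observe();print('tool shift/120',np.array(o['orientation']).T@(np.array([*r.x[:2],284])-o['eef_pos'])/120)
# bar top direction
m=((hsv[...,0]>14)&(hsv[...,0]<30)&(hsv[...,1]>110)).astype(np.uint8);m2=m*0;m2[210:305,295:335]=m[210:305,295:335]
# cup: two view
for q,nm in((b,'t'),):
    for z in(44,48):print('bowl rim c',onz(q,306.3,231.9,z))
    # ring from crop (332,452)/4
    print('ring',onz(q,240+332/4-.4,190+52/4-.4,44)); print('mouth',onz(q,240+267/4-.4,190+165/4-.4,48))
a=load('s0');print('ring s',onz(a,240+752/4-100-.4,240+84/4-.4,44),'mouth',onz(a,240+589/4-100-.4,240+103/4-.4,48))
E
```

```text
[321.5 112.4] 118
[442.2 208.4] 100
[240 326] 56
[188.6 207. ] 84
[584.50829553 316.07901246  -1.35143486] -77.43151361446412 [[ 0.3 -0.1]
 [-0.8 -0.2]
 [ 0.1  0.5]
 [ 0.3 -0.2]]
tool shift/120 [-0.32622676  0.38031261  0.61731351]
bowl rim c [ 404.05866535 -104.03804637   44.        ]
bowl rim c [ 403.23667063 -103.37861518   48.        ]
ring [ 500.41463421 -188.35140475   44.        ]
mouth [ 406.99730103 -104.44555788   48.        ]
ring s [ 502.70676313 -190.65690889   44.        ] mouth [ 407.49989501 -103.94528126   48.        ]
```

>>> {"api": "drive_tool", "payload": {
  "moves": [
    [[-0.326, 0.38, 0.1], 0, 1],
    [[-0.326, 0.38, 0.1], 0, 1],
    [[-0.326, 0.38, 0.4], 0, 1],
    [[-0.326, 0.38, 0.617], 0, 1],
    [[-0.326, 0.38, 0.617], 0, 0],
    [[-0.326, 0.38, 0.617], 0, 0],
    [[-0.326, 0.38, 0.617], 0, 0],
    [[-0.326, 0.38, 0.617], 0, 0]
  ]
}}

```text
time: 2.9
eef_pos: [583.8, 315.3, 285.8]
orientation: [[-0.218, 0.976, -0.002], [0.976, 0.218, 0.0], [0.001, -0.002, -1.0]]
force: [2.4, -1.4, -1.8]
gripper_width: 13.4
grasp_force: 59.6
```

Gripped; turn the hub by 77.4° counter-clockwise.

>>> {"api": "drive_tool", "payload": {
  "moves": [
    [[0, 0, 0], -0.02, 0],
    [[0, 0, 0], -0.05, 0],
    [[0, 0, 0], -0.08, 0],
    [[0, 0, 0], -0.11, 0],
    [[0, 0, 0], -0.14, 0],
    [[0, 0, 0], -0.17, 0],
    [[0, 0, 0], -0.195, 0],
    [[0, 0, 0], -0.215, 0]
  ]
}}

```text
time: 3.9
eef_pos: [583.9, 315.4, 285.8]
orientation: [[-1.0, -0.004, -0.001], [-0.004, 1.0, 0.001], [0.001, 0.001, -1.0]]
force: [-3.3, -0.4, 4.4]
gripper_width: 12.8
grasp_force: 62.3
```

>>> {"api": "drive_tool", "payload": {
  "moves": [
    [[0, 0, 0], 0, 0],
    [[0, 0, 0], 0, 0],
    [[0, 0, 0], 0, 0],
    [[0, 0, 0], 0, 0]
  ]
}}

```text
time: 4.4
eef_pos: [583.9, 315.4, 285.8]
orientation: [[-1.0, 0.002, -0.001], [0.002, 1.0, 0.001], [0.001, 0.001, -1.0]]
force: [-6.4, -0.4, 6.6]
gripper_width: 13.1
grasp_force: 62.6
```

```bash
python3 - <<'E'
from h import *
o=st();R=np.array(o['orientation']);print(np.degrees(np.arctan2(R[1,1],R[0,1])))
s=snap('scene','s2');t=snap('top','t2')
f=lambda i,x0,y0,w,h,k:cv2.resize(i[y0:y0+h,x0:x0+w],None,fx=k,fy=k,interpolation=cv2.INTER_CUBIC)
c=np.hstack([f(t['frame'],140,150,80,80,5),f(s['frame'],180,125,80,80,5)]);cv2.imwrite('pics/c2.png',c[:,:,::-1])
print([(proj(q,[584.5-112.5,316.1,258])-p)*5 for q,p in((t,(140,150)),(s,(180,125)))])
E
```

```text
4.4 [583.9 315.4 285.8] [[-1.0, 0.002, -0.001], [0.002, 1.0, 0.001], [0.001, 0.001, -1.0]] [-6.4 -0.4  6.6] 13.059913979894771 62.55530834197998 [ 4.770e-01  4.470e-01  1.279e+00  1.000e-03  1.417e+00 -1.092e+00]
89.8947253545035
[array([207.87021925, 355.7642602 ]), array([ 74.59657669, 168.60308896])]
```

View pics/c2.png

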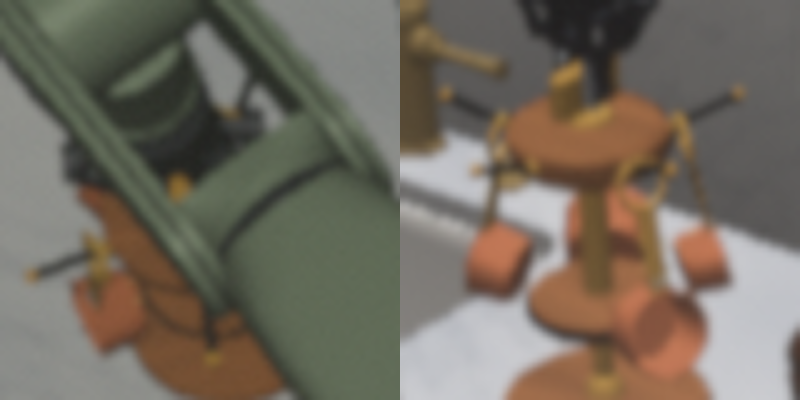

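The free peg's tip is at top crop (210,357), against a predicted (208,356). So it points forward. I'll release, rise and check.

>>> {"api": "drive_tool", "payload": {
  "moves": [
    [[0, 0, 0], 0, 0.5],
    [[0, 0, 0], 0, 1],
    [[0, 0, 0], 0, 1],
    [[0, 0, -0.2], 0, 1],
    [[0, 0, -0.5], 0, 1],
    [[0, 0, -0.7], 0, 1],
    [[0, 0, -0.7], 0, 1]
  ]
}}

```text
time: 5.38
eef_pos: [585.8, 315.6, 370.3]
orientation: [[-1.0, 0.0, 0.004], [0.0, 1.0, 0.002], [-0.004, 0.002, -1.0]]
force: [-1.0, 0.2, -1.6]
gripper_width: 85.3
grasp_force: 0.0
```

>>> {"api": "drive_tool", "payload": {
  "moves": [
    [[0.5, -0.5, 0], 0, 1],
    [[1, -0.98, 0], 0, 1],
    [[1, -0.98, 0], 0, 1]
  ]
}}

```text
time: 5.75
eef_pos: [462.7, 196.0, 366.7]
orientation: [[-1.0, 0.001, -0.002], [0.001, 1.0, -0.001], [0.002, -0.001, -1.0]]
force: [0.4, 0.0, 0.6]
gripper_width: 85.3
grasp_force: 0.0
```

```bash
python3 - <<'E'
from h import *
st();s=snap('wrist','w3');s=snap('top','t3');snap('scene','s3')
E
```

```text
5.75 [462.7 196.  366.7] [[-1.0, 0.001, -0.002], [0.001, 1.0, -0.001], [0.002, -0.001, -1.0]] [0.4 0.  0.6] 85.33521794367473 0.0 [ 0.378  0.152  1.501 -0.     1.491 -1.192]
```

View pics/w3.png

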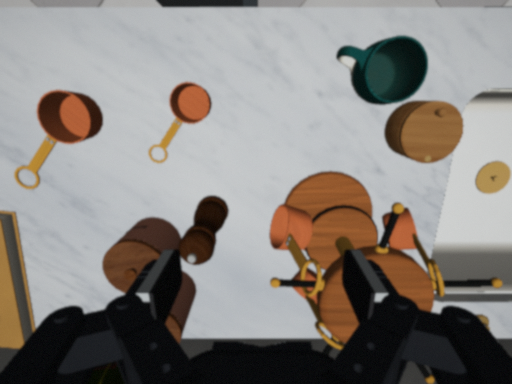

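The wrist view shows the free peg's tip at (398,209) and other tips at (276,283) and (498,283). The big cup's mouth is at about (70,117) with its ring at (28,177).

```bash
python3 - <<'E'
from h import *
s=load('w3');f=s['frame'];hsv=cv2.cvtColor(f,cv2.COLOR_RGB2HSV)
c0=np.array([584.5,316.1])
for u,v in((398,209),(498,283),(276,283)):
    w=7;c=hsv[v-w:v+w+1,u-w:u+w+1];m=(c[...,1]>100)&(c[...,2]>110)&(c[...,0]>12);y,x=np.nonzero(m);p=(x.mean()+u-w,y.mean()+v-w)
    P=onz(s,*p,258)[:2];d=P-c0;print(np.round(P,1),np.degrees(np.arctan2(d[1],d[0])),np.hypot(*d))
# cup
m=((hsv[...,1]>110)&(hsv[...,2]>60)).astype(np.uint8);m[:, :0]=0
sub=np.zeros_like(m);sub[80:195,5:105]=m[80:195,5:105]
gold=sub.copy()
gold[(hsv[...,0]<13)]=0
v,u=np.nonzero(gold);print('gold',len(u),u.min(),u.max(),v.min(),v.max())
P=np.array([onz(s,a,b,44)[:2] for a,b in zip(u,v)])
cm,ev=P.mean(0),np.linalg.svd(P-P.mean(0),full_matrices=False)[2][0];print('handle',cm,np.degrees(np.arctan2(ev[1],ev[0])))
t=(P-cm)@(ev if ev[0]>0 else -ev);print('extent far end',t.max(),t.min(), 'end pt',cm+(ev if ev[0]>0 else -ev)*t.max())
red=sub.copy();red[hsv[...,0]>=13]=0
v,u=np.nonzero(red);Q=np.array([onz(s,a,b,48)[:2] for a,b in zip(u,v)]);print('red bbox@48',Q.min(0),Q.max(0))
E
```

```text
[472.1 316.9] 179.59310395237648 112.45088825173303
[550.  425.1] 107.56136506392217 114.27825160593993
[549.4 209.6] -108.22526964308699 112.16100853442857
gold 515 15 56 135 188
handle [ 474.90423512 -163.30920983] -42.48141254687814
extent far end 55.43267325594561 -49.8707670033118 end pt [ 515.78563585 -200.74572061]
red bbox@48 [ 370.34454441 -141.75779864] [444.8929071  -52.46653897]
```

The peg direction is 179.6° and stays after release, so it faces forward. The cup's origin is at about (407,-103) with the handle at -42.3°. I'll grip 62 mm out along the handle.

>>> {"api": "drive_tool", "payload": {
  "moves": [
    [[0.04, -0.5, 0], 0, 1],
    [[0.08, -0.95, 0], 0, 1],
    [[0.08, -0.95, 0], 0, 1]
  ]
}}

```text
time: 6.28
eef_pos: [455.9, 81.6, 367.4]
orientation: [[-1.0, 0.005, -0.001], [0.005, 1.0, -0.001], [0.001, -0.001, -1.0]]
force: [0.6, 0.9, -0.3]
gripper_width: 85.3
grasp_force: 0.0
```

>>> {"api": "drive_tool", "payload": {
  "moves": [
    [[0, -0.5, 0.3], 0, 1],
    [[0, -0.95, 0.6], 0, 1],
    [[0, -0.95, 0.95], 0, 1],
    [[0, -0.95, 0.95], 0, 1]
  ]
}}

```text
time: 6.78
eef_pos: [454.0, -29.7, 250.7]
orientation: [[-1.0, 0.001, -0.009], [0.001, 1.0, 0.002], [0.009, 0.002, -1.0]]
force: [-0.5, 0.5, 1.4]
gripper_width: 85.3
grasp_force: 0.0
```

>>> {"api": "drive_tool", "payload": {
  "moves": [
    [[0, -0.5, 0.1], 0.025, 1],
    [[0, -0.94, 0.2], 0.05, 1],
    [[0, -0.94, 0.4], 0.08, 1],
    [[0, -0.94, 0.6], 0.1175, 1],
    [[0, -0.94, 0.6], 0.1175, 1],
    [[0, -0.94, 0.6], 0.1175, 1],
    [[0, -0.94, 0.6], 0.1175, 1]
  ]
}}

```text
time: 7.65
eef_pos: [456.9, -142.6, 183.4]
orientation: [[-0.741, 0.672, 0.002], [0.672, 0.741, -0.0], [-0.002, 0.001, -1.0]]
force: [0.3, 0.1, 0.3]
gripper_width: 85.7
grasp_force: 0.0
```

```bash
python3 - <<'E'
from h import *
o=st();R=np.array(o['orientation']);print(np.degrees(np.arctan2(R[1,1],R[0,1])))
print(R.T@(np.array([453,-145,44])-o['eef_pos'])/120)
s=snap('wrist','w4')
E
```

```text
7.65 [ 456.9 -142.6  183.4] [[-0.741, 0.672, 0.002], [0.672, 0.741, -0.0], [-0.002, 0.001, -1.0]] [0.3 0.1 0.3] 85.69818121744066 0.0 [-0.327  0.225  1.881  0.     1.033 -1.161]
47.8103287426302
[ 0.0131188  -0.03799792  1.16153643]
```

View pics/w4.png

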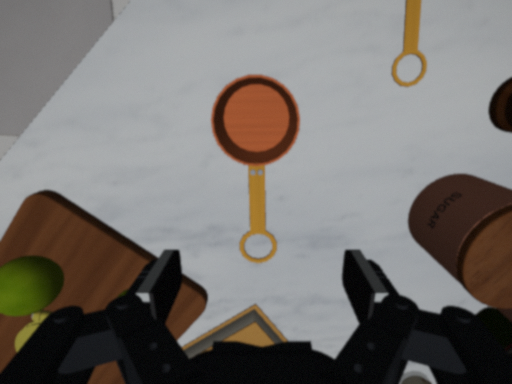

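The cup is well centred between the fingers: mouth at (255,120), ring at (258,245).

```bash
python3 - <<'E'
from h import *
s=load('w4');A=onz(s,255.5,120,48)[:2];B=onz(s,258,245,44)[:2];print(A,B,np.hypot(*(B-A)),np.degrees(np.arctan2(*(B-A)[::-1])))
g=B-(B-A)/np.hypot(*(B-A))*64.5
o=bot.observe();R=np.array(o['orientation']);print(g,R.T@(np.array([*g,44])-o['eef_pos'])/120)
E
```

```text
[ 406.32997872 -102.69646606] [ 501.72309654 -186.88310565] 127.22907377122449 -41.42915003913044
[ 453.36263995 -144.20388075] [ 0.01312337 -0.02818712  1.16011574]
```

>>> {"api": "drive_tool", "payload": {
  "moves": [
    [[0.01, -0.03, 0.4], 0, 1],
    [[0.01, -0.03, 0.8], 0, 1],
    [[0.01, -0.03, 0.95], 0, 1],
    [[0.01, -0.03, 0.95], 0, 1]
  ]
}}

```text
time: 8.2
eef_pos: [451.7, -144.6, 67.5]
orientation: [[-0.74, 0.673, -0.002], [0.673, 0.74, 0.001], [0.002, -0.001, -1.0]]
force: [0.1, 0.1, -0.3]
gripper_width: 85.5
grasp_force: 0.0
```

>>> {"api": "drive_tool", "payload": {
  "moves": [
    [[0, 0, 0.2], 0, 1],
    [[0, 0, 0.21], 0, 0.6],
    [[0, 0, 0.21], 0, 0.3],
    [[0, 0, 0.21], 0, 0],
    [[0, 0, 0.21], 0, 0],
    [[0, 0, 0.21], 0, 0],
    [[0, 0, 0.21], 0, 0]
  ]
}}

```text
time: 9.07
eef_pos: [452.7, -145.3, 43.7]
orientation: [[-0.74, 0.673, 0.002], [0.673, 0.74, -0.001], [-0.002, 0.001, -1.0]]
force: [-0.1, -2.2, 5.5]
gripper_width: 14.4
grasp_force: 58.5
```

>>> {"api": "drive_tool", "payload": {
  "moves": [
    [[0, 0, -0.1], 0, 0],
    [[0, 0, -0.4], 0, 0],
    [[0, 0, -0.7], 0, 0],
    [[0, 0, -1], 0, 0],
    [[0, 0, -1], 0, 0]
  ]
}}

```text
time: 9.7
eef_pos: [453.4, -145.3, 165.6]
orientation: [[-0.74, 0.673, 0.006], [0.673, 0.74, -0.002], [-0.005, 0.003, -1.0]]
force: [0.0, -0.9, -3.6]
gripper_width: 13.7
grasp_force: 58.7
```

>>> {"api": "drive_tool", "payload": {
  "moves": [
    [[0, 0, -0.3], -0.02, 0],
    [[0, 0, -0.6], -0.045, 0],
    [[0, 0, -0.8], -0.07, 0],
    [[0, 0, -1], -0.095, 0],
    [[0, 0, -1], -0.1175, 0],
    [[0, 0, -1], -0.1175, 0],
    [[0, 0, -1], -0.1175, 0]
  ]
}}

```text
time: 10.58
eef_pos: [451.5, -144.7, 281.8]
orientation: [[-1.0, 0.002, -0.003], [0.002, 1.0, 0.001], [0.003, 0.001, -1.0]]
force: [0.8, 0.8, -1.5]
gripper_width: 14.1
grasp_force: 58.9
```

>>> {"api": "drive_tool", "payload": {
  "moves": [
    [[0.1, 0.25, -0.2], 0, 0],
    [[0.3, 0.5, -0.4], 0, 0],
    [[0.5, 0.75, -0.4], 0, 0],
    [[0.56, 0.96, -0.4], 0, 0],
    [[0.56, 0.96, -0.4], 0, 0]
  ]
}}

```text
time: 11.2
eef_pos: [384.1, -28.7, 330.7]
orientation: [[-1.0, -0.001, -0.001], [-0.001, 1.0, 0.0], [0.001, 0.0, -1.0]]
force: [-0.1, -0.1, -1.3]
gripper_width: 14.2
grasp_force: 59.1
```

>>> {"api": "drive_tool", "payload": {
  "moves": [
    [[0, 0.25, 0], 0, 0],
    [[0, 0.5, 0], 0, 0],
    [[0, 0.75, 0], 0, 0],
    [[0, 0.96, 0], 0, 0],
    [[0, 0.96, 0], 0, 0]
  ]
}}

```text
time: 11.82
eef_pos: [385.3, 85.9, 330.4]
orientation: [[-1.0, -0.001, -0.001], [-0.001, 1.0, -0.001], [0.001, -0.001, -1.0]]
force: [0.3, -0.4, -1.9]
gripper_width: 14.1
grasp_force: 59.1
```

>>> {"api": "drive_tool", "payload": {
  "moves": [
    [[0, 0.25, 0], 0, 0],
    [[0, 0.5, 0], 0, 0],
    [[0, 0.75, 0], 0, 0],
    [[0, 0.96, 0], 0, 0],
    [[0, 0.96, 0], 0, 0]
  ]
}}

```text
time: 12.45
eef_pos: [385.5, 200.6, 330.5]
orientation: [[-1.0, -0.001, -0.001], [-0.001, 1.0, -0.001], [0.001, -0.001, -1.0]]
force: [-0.4, -0.9, -2.9]
gripper_width: 14.3
grasp_force: 59.2
```

>>> {"api": "drive_tool", "payload": {
  "moves": [
    [[0, 0.25, 0], 0, 0],
    [[0, 0.5, 0], 0, 0],
    [[0, 0.75, 0], 0, 0],
    [[0, 0.96, 0], 0, 0],
    [[0, 0.96, 0], 0, 0],
    [[0, 0.96, 0], 0, 0]
  ]
}}

```text
time: 13.2
eef_pos: [385.3, 314.3, 330.8]
orientation: [[-1.0, 0.001, -0.0], [0.001, 1.0, -0.002], [0.0, -0.002, -1.0]]
force: [-1.4, 0.0, -3.3]
gripper_width: 14.2
grasp_force: 59.2
```

```bash
python3 - <<'E'
from h import *
o=st();E=np.array(o['eef_pos'])
w=snap('wrist','w5');s=snap('scene','s5');t=snap('top','t5')
f=lambda i,x0,y0,w,h,k:cv2.resize(i[y0:y0+h,x0:x0+w],None,fx=k,fy=k,interpolation=cv2.INTER_CUBIC)
c=np.zeros((500,800,3),np.uint8);c[:384,:400]=w['frame'][:,100:500]
c[:500,400:]=f(s['frame'],140,90,100,125,4);cv2.imwrite('pics/c5.png',c[:,:,::-1])
ring=E+[64.5,0,0]
print('pred ring flat: wrist',proj(w,ring)-[100,0],'scene',(proj(s,ring)-[140,90])*4+[400,0],'ball',proj(w,[472,316.5,258])-[100,0],(proj(s,[472,316.5,258])-[140,90])*4+[400,0])
E
```

```text
13.2 [385.3 314.3 330.8] [[-1.0, 0.001, -0.0], [0.001, 1.0, -0.002], [0.0, -0.002, -1.0]] [-1.4  0.  -3.3] 14.211932580832606 59.22941029071808 [ 6.620e-01  1.540e-01  1.586e+00 -1.000e-03  1.403e+00 -9.080e-01]
pred ring flat: wrist [160.25175026 365.60496348] scene [594.14279814 204.9006749 ] ball [163.41725128 308.18531979] [619.33700437 274.76094201]
```

View pics/c5.png

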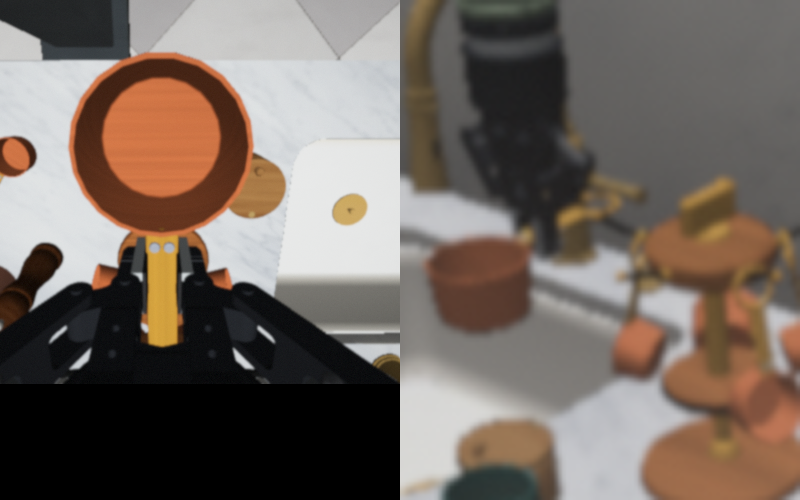

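The cup is held flat in the gripper with no sag. The tool can't tilt, so the cup has to pivot in the grip around the peg. This grip would let the gripper body meet the ball at about 45° of tilt. So I'll set the cup back down in the clear spot and regrip it 78 mm out, near the fingertips.

>>> {"api": "drive_tool", "payload": {
  "moves": [
    [[-0.05, -0.25, 0], 0, 0],
    [[-0.1, -0.5, 0], 0, 0],
    [[-0.2, -0.75, 0], 0, 0],
    [[-0.21, -0.96, 0], 0, 0],
    [[-0.21, -0.96, 0], 0, 0]
  ]
}}

```text
time: 13.98
eef_pos: [410.1, 198.9, 331.4]
orientation: [[-1.0, 0.003, 0.001], [0.003, 1.0, 0.0], [-0.001, 0.0, -1.0]]
force: [0.4, -0.7, -2.8]
gripper_width: 13.6
grasp_force: 59.3
```

>>> {"api": "drive_tool", "payload": {
  "moves": [
    [[0, -0.25, 0], 0, 0],
    [[0, -0.5, 0], 0, 0],
    [[0, -0.75, 0], 0, 0],
    [[0, -0.96, 0], 0, 0],
    [[0, -0.96, 0], 0, 0]
  ]
}}

```text
time: 14.6
eef_pos: [410.1, 84.9, 331.3]
orientation: [[-1.0, 0.002, 0.001], [0.002, 1.0, 0.001], [-0.001, 0.001, -1.0]]
force: [0.0, -0.9, -2.0]
gripper_width: 14.1
grasp_force: 59.3
```

>>> {"api": "drive_tool", "payload": {
  "moves": [
    [[0, -0.25, 0], 0, 0],
    [[0, -0.5, 0], 0, 0],
    [[0, -0.75, 0], 0, 0],
    [[0, -0.96, 0], 0, 0],
    [[0, -0.96, 0], 0, 0]
  ]
}}

```text
time: 15.22
eef_pos: [410.5, -29.8, 331.1]
orientation: [[-1.0, 0.002, 0.0], [0.002, 1.0, 0.001], [-0.0, 0.001, -1.0]]
force: [-0.0, 0.5, -1.8]
gripper_width: 13.9
grasp_force: 59.3
```

>>> {"api": "drive_tool", "payload": {
  "moves": [
    [[0, -0.25, 0.2], 0, 0],
    [[0, -0.5, 0.4], 0, 0],
    [[0, -0.75, 0.7], 0, 0],
    [[0, -0.96, 1], 0, 0],
    [[0, -0.96, 1], 0, 0]
  ]
}}

```text
time: 15.85
eef_pos: [409.1, -144.1, 208.8]
orientation: [[-1.0, 0.002, -0.005], [0.002, 1.0, 0.003], [0.005, 0.003, -1.0]]
force: [0.2, 1.0, -2.2]
gripper_width: 14.2
grasp_force: 59.3
```

>>> {"api": "drive_tool", "payload": {
  "moves": [
    [[0, 0, 0.3], 0, 0],
    [[0, 0, 0.6], 0, 0],
    [[0, 0, 0.9], 0, 0],
    [[0, 0, 1], 0, 0],
    [[0, 0, 1], 0, 0],
    [[0, 0, 1], 0, 0]
  ]
}}

```text
time: 16.6
eef_pos: [411.5, -145.0, 92.5]
orientation: [[-1.0, -0.0, 0.003], [-0.0, 1.0, -0.001], [-0.003, -0.001, -1.0]]
force: [-0.2, 0.1, -2.4]
gripper_width: 13.9
grasp_force: 59.3
```

>>> {"api": "drive_tool", "payload": {
  "moves": [
    [[0, 0, 0.3], 0, 0],
    [[0, 0, 0.38], 0, 0],
    [[0, 0, 0.4], 0, 0],
    [[0, 0, 0.4], 0, 0],
    [[0, 0, 0.4], 0, 0.4],
    [[0, 0, 0.4], 0, 0.4],
    [[0, 0, 0.4], 0, 0.4]
  ]
}}

```text
time: 17.48
eef_pos: [410.4, -145.1, 43.3]
orientation: [[-1.0, 0.0, 0.001], [0.0, 1.0, -0.0], [-0.001, -0.0, -1.0]]
force: [-0.0, 0.3, -0.1]
gripper_width: 34.1
grasp_force: 0.0
```

>>> {"api": "drive_tool", "payload": {
  "moves": [
    [[0, 0, -0.085], 0, 0.4],
    [[-0.14, 0, -0.085], 0, 0.4],
    [[-0.14, 0, -0.085], 0, 0.4],
    [[-0.14, 0, -0.085], 0, 0],
    [[-0.14, 0, -0.085], 0, 0],
    [[-0.14, 0, -0.085], 0, 0],
    [[-0.14, 0, -0.085], 0, 0]
  ]
}}

```text
time: 18.35
eef_pos: [426.8, -144.9, 53.3]
orientation: [[-1.0, 0.0, 0.0], [0.0, 1.0, 0.0], [-0.0, 0.0, -1.0]]
force: [0.5, -0.2, 1.1]
gripper_width: 13.9
grasp_force: 58.5
```

>>> {"api": "drive_tool", "payload": {
  "moves": [
    [[0, 0, -0.1], 0, 0],
    [[0, 0, -0.3], 0, 0],
    [[0, 0, -0.6], 0, 0],
    [[0, 0, -0.9], 0, 0],
    [[0, 0, -1], 0, 0],
    [[0, 0, -1], 0, 0]
  ]
}}

```text
time: 19.1
eef_pos: [426.8, -144.9, 173.4]
orientation: [[-1.0, 0.0, 0.001], [0.0, 1.0, -0.0], [-0.001, -0.0, -1.0]]
force: [0.1, 0.6, -2.6]
gripper_width: 13.6
grasp_force: 58.6
```

```bash
python3 - <<'E'
from h import *
st();w=snap('wrist','w6')
f=w['frame'];hsv=cv2.cvtColor(f,cv2.COLOR_RGB2HSV)
m=((hsv[...,1]>110)&(hsv[...,2]>60)).astype(np.uint8);n,l,stt,c=cv2.connectedComponentsWithStats(m);i=1+np.argsort(-stt[1:,4])[:3];print(stt[i],c[i])
w5=load('w5');m=(cv2.cvtColor(w5['frame'],cv2.COLOR_RGB2HSV));m=((m[...,1]>110)&(m[...,2]>60)).astype(np.uint8);n,l,stt,c=cv2.connectedComponentsWithStats(m);i=1+np.argsort(-stt[1:,4])[:2];print(stt[i])
E
```

```text
19.1 [ 426.8 -144.9  173.4] [[-1.0, 0.0, 0.001], [0.0, 1.0, -0.0], [-0.001, -0.0, -1.0]] [ 0.1  0.6 -2.6] 13.568664216647685 58.63243103027344 [-0.353  0.194  1.952  0.     0.994 -1.924]
[[  173    12   178   310 25267]
 [    0    46   153   253 21771]
 [    0   299   129    57  5053]] [[262.34986346 132.77900028]
 [ 49.78843416 182.17417666]
 [ 49.51929547 325.96714823]]
[[  169    53   216   295 32592]
 [   25   296    71    57  2553]]
```

>>> {"api": "drive_tool", "payload": {
  "moves": [
    [[0.1, 0, -0.25], 0, 0],
    [[0.29, 0.1, -0.5], 0, 0],
    [[0.29, 0.35, -0.75], 0, 0],
    [[0.29, 0.6, -1], 0, 0],
    [[0.29, 0.85, -1], 0, 0],
    [[0.29, 0.96, -1], 0, 0],
    [[0.29, 0.96, -1], 0, 0]
  ]
}}

```text
time: 20.02
eef_pos: [391.6, -29.5, 291.9]
orientation: [[-1.0, -0.002, -0.003], [-0.002, 1.0, -0.0], [0.003, -0.0, -1.0]]
force: [0.9, -0.8, -1.9]
gripper_width: 13.8
grasp_force: 58.9
```

>>> {"api": "drive_tool", "payload": {
  "moves": [
    [[0, 0.25, -0.2], 0, 0],
    [[0, 0.5, -0.38], 0, 0],
    [[0, 0.75, -0.38], 0, 0],
    [[0, 0.96, -0.38], 0, 0],
    [[0, 0.96, -0.38], 0, 0]
  ]
}}

```text
time: 20.65
eef_pos: [392.3, 85.5, 338.0]
orientation: [[-1.0, -0.002, -0.002], [-0.002, 1.0, -0.001], [0.002, -0.001, -1.0]]
force: [-0.2, -1.4, -1.8]
gripper_width: 13.9
grasp_force: 59.0
```

>>> {"api": "drive_tool", "payload": {
  "moves": [
    [[0, 0.25, 0], 0, 0],
    [[0, 0.5, 0], 0, 0],
    [[0, 0.75, 0], 0, 0],
    [[0, 0.96, 0], 0, 0],
    [[0, 0.96, 0], 0, 0]
  ]
}}

```text
time: 21.28
eef_pos: [392.6, 200.3, 338.0]
orientation: [[-1.0, -0.001, -0.001], [-0.001, 1.0, -0.002], [0.001, -0.002, -1.0]]
force: [0.2, -0.9, -2.3]
gripper_width: 13.6
grasp_force: 59.1
```

>>> {"api": "drive_tool", "payload": {
  "moves": [
    [[0, 0.25, 0], 0, 0],
    [[0, 0.5, 0], 0, 0],
    [[0, 0.75, 0], 0, 0],
    [[0, 0.965, 0], 0, 0],
    [[0, 0.965, 0], 0, 0],
    [[0, 0.965, 0], 0, 0]
  ]
}}

```text
time: 22.02
eef_pos: [392.6, 314.8, 338.5]
orientation: [[-1.0, 0.001, -0.0], [0.001, 1.0, -0.002], [0.0, -0.002, -1.0]]
force: [0.8, 1.0, -1.8]
gripper_width: 13.7
grasp_force: 59.1
```

```bash
python3 - <<'E'
from h import *
st();w=snap('wrist','w7');s=snap('scene','s7')
f=w['frame'];hsv=cv2.cvtColor(f,cv2.COLOR_RGB2HSV)
m=((hsv[...,1]>110)&(hsv[...,2]>60)).astype(np.uint8);n,l,stt,c=cv2.connectedComponentsWithStats(m);i=1+np.argsort(-stt[1:,4])[:2];print(stt[i],c[i])
E
```

```text
22.025 [392.6 314.8 338.5] [[-1.0, 0.001, -0.0], [0.001, 1.0, -0.002], [0.0, -0.002, -1.0]] [ 0.8  1.  -1.8] 13.678582407586841 59.126134514808655 [ 6.540e-01  1.610e-01  1.558e+00 -1.000e-03  1.424e+00 -9.160e-01]
[[  173    12   210   335 35111]
 [   28   260    91    94  4602]] [[269.14109538 141.97012332]
 [ 72.54845719 304.55519339]]
```

>>> {"api": "drive_tool", "payload": {
  "moves": [
    [[-0.14, 0.014, 0], 0, 0],
    [[-0.28, 0.014, 0], 0, 0],
    [[-0.28, 0.014, 0.15], 0, 0],
    [[-0.28, 0.014, 0.3], 0, 0],
    [[-0.28, 0.014, 0.45], 0, 0],
    [[-0.28, 0.014, 0.53], 0, 0],
    [[-0.28, 0.014, 0.53], 0, 0],
    [[-0.28, 0.014, 0.53], 0, 0]
  ]
}}

```text
time: 23.12
eef_pos: [426.4, 318.3, 276.0]
orientation: [[-1.0, 0.0, 0.001], [0.0, 1.0, 0.001], [-0.001, 0.001, -1.0]]
force: [0.4, 0.3, -1.6]
gripper_width: 13.7
grasp_force: 59.1
```

```bash
python3 - <<'E'
from h import *
o=st();E=np.array(o['eef_pos']);s=snap('scene','s8');t=snap('top','t8')
f=lambda i,x0,y0,w,h,k:cv2.resize(i[y0:y0+h,x0:x0+w],None,fx=k,fy=k,interpolation=cv2.INTER_CUBIC)
c=np.hstack([f(s['frame'],170,110,57,70,7),f(t['frame'],150,190,57,70,7)]);cv2.imwrite('pics/c8.png',c[:,:,::-1])
for nm,P in(('ring c',E+[48,0,-9.5]),('far',E+[65.5,0,-9.5]),('near',E+[30.5,0,-9.5]),('ball',[472,316.5,258])):
    print(nm,(proj(s,P)-[170,110])*7,(proj(t,P)-[150,190])*7+[399,0])
E
```

```text
23.125 [426.4 318.3 276. ] [[-1.0, 0.0, 0.001], [0.0, 1.0, 0.001], [-0.001, 0.001, -1.0]] [ 0.4  0.3 -1.6] 13.694591195264033 59.12544786930084 [ 0.62   0.236  1.618 -0.     1.287 -0.951]
ring c [172.96645405 322.35064623] [612.03538454 209.48174743]
far [198.26048019 309.59091242] [606.12256469 173.18465242]
near [147.21797947 335.33962947] [617.98615866 246.01183274]
ball [173.83975764 340.83164852] [619.15773448 218.23349603]
```

View pics/c8.png

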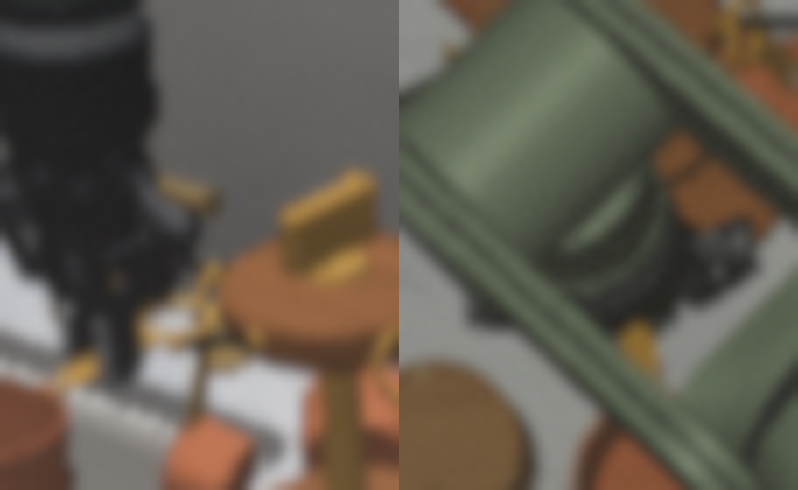

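The scene crop shows the ring hovering over the peg, roughly (140–210, 300–335), as predicted. Lower to contact.

>>> {"api": "drive_tool", "payload": {
  "moves": [
    [[0, -0.012, 0.03], 0, 0],
    [[0, -0.012, 0.06], 0, 0],
    [[0, -0.012, 0.08], 0, 0],
    [[0, -0.012, 0.08], 0, 0]
  ]
}}

```text
time: 23.72
eef_pos: [425.6, 316.6, 265.4]
orientation: [[-1.0, 0.0, -0.0], [0.0, 1.0, -0.0], [0.0, -0.0, -1.0]]
force: [-0.9, -0.1, -1.7]
gripper_width: 13.7
grasp_force: 59.1
```

>>> {"api": "drive_tool", "payload": {
  "moves": [
    [[0, 0, 0.02], 0, 0],
    [[0, 0, 0.04], 0, 0],
    [[0, 0, 0.04], 0, 0]
  ]
}}

```text
time: 24.1
eef_pos: [425.9, 316.9, 261.3]
orientation: [[-1.0, -0.0, 0.001], [-0.0, 1.0, 0.001], [-0.001, 0.001, -1.0]]
force: [-0.8, 0.1, 1.5]
gripper_width: 13.7
grasp_force: 59.5
```

>>> {"api": "drive_tool", "payload": {
  "moves": [
    [[0.02, 0, -0.03], 0, 0],
    [[0.04, 0, -0.03], 0, 0],
    [[0.04, 0, -0.03], 0, 0],
    [[0.04, 0, 0.02], 0, 0],
    [[0.04, 0, 0.02], 0, 0]
  ]
}}

```text
time: 24.72
eef_pos: [421.6, 316.7, 258.8]
orientation: [[-1.0, 0.0, 0.002], [0.0, 1.0, 0.0], [-0.002, 0.0, -1.0]]
force: [1.8, -1.4, 3.4]
gripper_width: 13.8
grasp_force: 59.9
```

>>> {"api": "drive_tool", "payload": {
  "moves": [
    [[0, 0, 0.04], 0, 0],
    [[-0.008, 0, 0.095], 0, 0],
    [[-0.02, 0, 0.14], 0, 0],
    [[-0.033, 0, 0.187], 0, 0],
    [[-0.033, 0, 0.187], 0, 0]
  ]
}}

```text
time: 25.35
eef_pos: [426.2, 316.8, 236.0]
orientation: [[-1.0, 0.0, 0.003], [0.0, 1.0, 0.0], [-0.003, 0.0, -1.0]]
force: [4.0, -1.4, 5.0]
gripper_width: 13.7
grasp_force: 61.9
```

```bash
python3 - <<'E'
from h import *
st();w=snap('wrist','w9');s=snap('scene','s9')
for n in('w7','w9'):
    f=load(n)['frame'];hsv=cv2.cvtColor(f,cv2.COLOR_RGB2HSV)
    m=((hsv[...,1]>110)&(hsv[...,2]>60)&(hsv[...,0]<13)).astype(np.uint8);k,l,stt,c=cv2.connectedComponentsWithStats(m);i=1+np.argsort(-stt[1:,4])[:2];print(n,stt[i].tolist())
E
```

```text
25.35 [426.2 316.8 236. ] [[-1.0, 0.0, 0.003], [0.0, 1.0, 0.0], [-0.003, 0.0, -1.0]] [ 4.  -1.4  5. ] 13.717458858755226 61.87325835227966 [ 6.180e-01  2.590e-01  1.689e+00 -1.000e-03  1.191e+00 -9.520e-01]
w7 [[173, 12, 178, 185, 25446], [28, 260, 91, 94, 4360]]
w9 [[191, 62, 143, 138, 15315], [0, 276, 73, 58, 2365]]
```

The bowl has dropped and foreshortened in the wrist view (178→143 px), so the cup is pivoting on the peg at low force. Continue the arc.

>>> {"api": "drive_tool", "payload": {
  "moves": [
    [[-0.02, 0, 0.04], 0, 0],
    [[-0.045, 0, 0.08], 0, 0],
    [[-0.073, 0, 0.112], 0, 0],
    [[-0.073, 0, 0.112], 0, 0]
  ]
}}

```text
time: 25.95
eef_pos: [434.1, 316.9, 222.5]
orientation: [[-1.0, 0.0, 0.0], [0.0, 1.0, 0.001], [-0.0, 0.001, -1.0]]
force: [2.8, -0.8, 6.3]
gripper_width: 13.6
grasp_force: 62.6
```

```bash
python3 - <<'E'
from h import *
st();w=snap('wrist','w10');s=snap('scene','s10');t=snap('top','t10')
f=lambda i,x0,y0,w,h,k:cv2.resize(i[y0:y0+h,x0:x0+w],None,fx=k,fy=k,interpolation=cv2.INTER_CUBIC)
c=np.zeros((490,800,3),np.uint8);c[:,:399]=f(s['frame'],160,120,57,70,7);c[:384,400:]=w['frame'][:,60:460];cv2.imwrite('pics/c10.png',c[:,:,::-1])
E
```

```text
25.95 [434.1 316.9 222.5] [[-1.0, 0.0, 0.0], [0.0, 1.0, 0.001], [-0.0, 0.001, -1.0]] [ 2.8 -0.8  6.3] 13.576366315861508 62.6192307472229 [ 0.609  0.28   1.695  0.     1.166 -0.961]
```

View pics/c10.png

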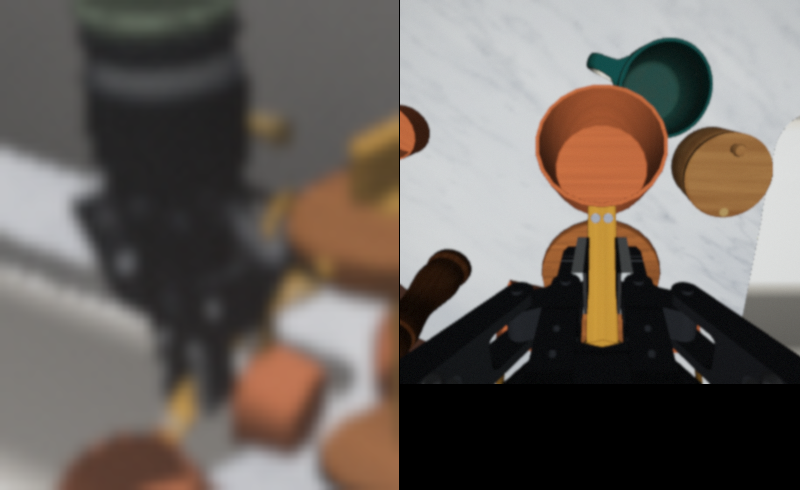

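Scene crop: handle tilted steeply, bowl at lower left. Wrist crop: mug at about (665,85) and salt box at (725,170), beside the bowl at (600,150). I'll check clearance to both numerically.

```bash
python3 - <<'E'
from h import *
w=load('w3');print('mug rim',onz(w,395,68,91),'salt lid',onz(w,434,128,80))
w=load('w10');print('mug rim',onz(w,60+268,86,91),'salt lid',onz(w,60+332,173,80))
# mouth center: rim left/right px -> width 80 => depth
print('handle root ray/bowl', [ (np.round(onz(w,60+200,145,z),0)).tolist() for z in(120,150,180)])
F=foc(w);W=668-537;d=F*80/W
dv=np.array([(60+202-w['cx'])/F,(147-w['cy'])/F,1])*d;print('mouth centre',w['position']+w['rotation']@dv)
E
```

```text
mug rim [343.42599574 369.10229011  91.        ] salt lid [420.5055048  440.94847853  80.        ]
mug rim [342.21751795 373.69547253  91.        ] salt lid [420.65053248 444.14251739  80.        ]
handle root ray/bowl [[387.0, 316.0, 120.0], [382.0, 317.0, 150.0], [378.0, 317.0, 180.0]]
mouth centre [379.8464162  317.97389832 173.00202389]
```

>>> {"api": "drive_tool", "payload": {
  "moves": [
    [[-0.03, 0, 0.03], 0, 0],
    [[-0.06, 0, 0.06], 0, 0],
    [[-0.082, 0, 0.08], 0, 0],
    [[-0.082, 0, 0.08], 0, 0]
  ]
}}

```text
time: 26.6
eef_pos: [443.8, 317.3, 213.0]
orientation: [[-1.0, 0.0, 0.0], [0.0, 1.0, 0.001], [-0.0, 0.001, -1.0]]
force: [2.5, 0.1, 5.3]
gripper_width: 13.7
grasp_force: 62.5
```

>>> {"api": "drive_tool", "payload": {
  "moves": [
    [[-0.02, 0, 0.015], 0, 0],
    [[-0.025, 0, 0.02], 0, 0],
    [[-0.025, 0, 0.02], 0, 0]
  ]
}}

```text
time: 26.98
eef_pos: [446.2, 316.9, 210.7]
orientation: [[-1.0, 0.0, -0.001], [0.0, 1.0, 0.001], [0.001, 0.001, -1.0]]
force: [0.8, -1.0, 6.5]
gripper_width: 13.4
grasp_force: 63.0
```

```bash
python3 - <<'E'
from h import *
st();w=snap('wrist','w11');snap('scene','s11')
f=w['frame'];hsv=cv2.cvtColor(f,cv2.COLOR_RGB2HSV)
m=((hsv[...,1]>110)&(hsv[...,2]>60)&(hsv[...,0]<13)).astype(np.uint8);k,l,stt,c=cv2.connectedComponentsWithStats(m);i=1+np.argsort(-stt[1:,4])[:1];b=stt[i[0]];print(b)
F=foc(w)
for W in(b[2],):
    d=F*80/W;dv=np.array([(b[0]+W/2-w['cx'])/F,(b[1]+W/2*.9-w['cy'])/F,1])*d;print('mouth~',w['position']+w['rotation']@dv)
E
```

```text
26.975 [446.2 316.9 210.7] [[-1.0, 0.0, -0.001], [0.0, 1.0, 0.001], [0.001, 0.001, -1.0]] [ 0.8 -1.   6.5] 13.4403475656915 62.951688242610544 [ 5.960e-01  3.050e-01  1.691e+00  1.000e-03  1.147e+00 -9.750e-01]
[  200   104   124   183 11968]
mouth~ [401.33937362 318.04297094 154.19896121]
```

Tilt is now about 53° with a light upward force, so the ring is hooked on the peg. I'll ease the grip gradually so the bowl settles.

>>> {"api": "drive_tool", "payload": {
  "moves": [
    [[0, 0, 0], 0, 0.15],
    [[0, 0, 0], 0, 0.15]
  ]
}}

```text
time: 27.32
eef_pos: [446.2, 316.9, 210.8]
orientation: [[-1.0, 0.0, -0.001], [0.0, 1.0, 0.001], [0.001, 0.001, -1.0]]
force: [-0.3, -1.3, 6.5]
gripper_width: 13.5
grasp_force: 62.9
```

>>> {"api": "drive_tool", "payload": {
  "moves": [
    [[0, 0, 0], 0, 0.16]
  ]
}}

```text
time: 27.45
eef_pos: [446.1, 316.9, 210.8]
orientation: [[-1.0, 0.0, -0.001], [0.0, 1.0, 0.001], [0.001, 0.001, -1.0]]
force: [0.6, -0.9, 6.6]
gripper_width: 14.0
grasp_force: 58.1
```

>>> {"api": "drive_tool", "payload": {
  "moves": [
    [[0, 0, 0], 0, 0.165]
  ]
}}

```text
time: 27.58
eef_pos: [446.2, 317.1, 210.7]
orientation: [[-1.0, 0.0, -0.001], [0.0, 1.0, 0.001], [0.001, 0.001, -1.0]]
force: [0.9, -0.0, 5.6]
gripper_width: 14.2
grasp_force: 47.4
```

>>> {"api": "drive_tool", "payload": {
  "moves": [
    [[0, 0, 0], 0, 0.17]
  ]
}}

```text
time: 27.7
eef_pos: [446.3, 316.9, 210.4]
orientation: [[-1.0, 0.0, -0.001], [0.0, 1.0, 0.0], [0.001, 0.0, -1.0]]
force: [1.0, -0.8, 4.5]
gripper_width: 14.7
grasp_force: 36.9
```

>>> {"api": "drive_tool", "payload": {
  "moves": [
    [[0, 0, 0], 0, 0.174]
  ]
}}

```text
time: 27.82
eef_pos: [446.3, 316.8, 210.2]
orientation: [[-1.0, 0.0, -0.001], [0.0, 1.0, 0.0], [0.001, 0.0, -1.0]]
force: [2.5, 0.4, 3.0]
gripper_width: 15.2
grasp_force: 28.4
```

Grip force falls proportionally, so I can ease it in fine steps.

>>> {"api": "drive_tool", "payload": {
  "moves": [
    [[0, 0, 0], 0, 0.178],
    [[0, 0, 0], 0, 0.178]
  ]
}}

```text
time: 28.08
eef_pos: [446.3, 316.7, 210.2]
orientation: [[-1.0, 0.0, -0.001], [0.0, 1.0, -0.0], [0.001, -0.0, -1.0]]
force: [1.3, 1.2, 2.2]
gripper_width: 15.4
grasp_force: 19.9
```

>>> {"api": "drive_tool", "payload": {
  "moves": [
    [[0, 0, 0], 0, 0.181],
    [[0, 0, 0], 0, 0.181]
  ]
}}

```text
time: 28.32
eef_pos: [446.2, 316.6, 210.3]
orientation: [[-1.0, 0.0, -0.001], [0.0, 1.0, -0.0], [0.001, -0.0, -1.0]]
force: [1.0, 0.9, 1.5]
gripper_width: 15.3
grasp_force: 13.4
```

>>> {"api": "drive_tool", "payload": {
  "moves": [
    [[0, 0, 0], 0, 0.183],
    [[0, 0, 0], 0, 0.183]
  ]
}}

```text
time: 28.58
eef_pos: [446.2, 316.6, 210.3]
orientation: [[-1.0, 0.0, -0.001], [0.0, 1.0, -0.0], [0.001, -0.0, -1.0]]
force: [2.3, 0.6, -0.3]
gripper_width: 15.8
grasp_force: 9.1
```

>>> {"api": "drive_tool", "payload": {
  "moves": [
    [[0, 0, 0], 0, 0.185],
    [[0, 0, 0], 0, 0.185]
  ]
}}

```text
time: 28.82
eef_pos: [445.6, 316.2, 209.9]
orientation: [[-1.0, 0.0, -0.003], [0.0, 1.0, -0.001], [0.003, -0.001, -1.0]]
force: [0.7, 0.3, -2.4]
gripper_width: 15.8
grasp_force: 4.8
```

>>> {"api": "drive_tool", "payload": {
  "moves": [
    [[0, 0, 0], 0, 0.1865],
    [[0, 0, 0], 0, 0.1865],
    [[0, 0, 0], 0, 0.1865]
  ]
}}

```text
time: 29.2
eef_pos: [446.5, 316.7, 210.7]
orientation: [[-1.0, 0.0, 0.0], [0.0, 1.0, 0.0], [-0.0, 0.0, -1.0]]
force: [1.0, -0.3, -1.2]
gripper_width: 15.8
grasp_force: 1.1
```

```bash
python3 - <<'E'
from h import *
st();w=snap('wrist','w12');snap('scene','s12')
for n in('w10','w11','w12'):
    w=load(n);f=w['frame'];hsv=cv2.cvtColor(f,cv2.COLOR_RGB2HSV)
    m=((hsv[...,1]>110)&(hsv[...,2]>60)&(hsv[...,0]<13)).astype(np.uint8)
    u=np.arange(240,290);col=m[:,262];print(n,'first red rows col262',np.nonzero(col)[0][:1], 'row widths',[(r,int(m[r,180:350].sum())) for r in(90,110,130,150,170,190,210)])
E
```

```text
29.2 [446.5 316.7 210.7] [[-1.0, 0.0, 0.0], [0.0, 1.0, 0.0], [-0.0, 0.0, -1.0]] [ 1.  -0.3 -1.2] 15.800674954016218 1.0689201392233372 [ 0.596  0.305  1.69   0.     1.146 -0.975]
w10 first red rows col262 [85] row widths [(90, 56), (110, 108), (130, 129), (150, 131), (170, 115), (190, 90), (210, 10)]
w11 first red rows col262 [104] row widths [(90, 0), (110, 63), (130, 108), (150, 124), (170, 117), (190, 101), (210, 75)]
w12 first red rows col262 [161] row widths [(90, 0), (110, 0), (130, 0), (150, 0), (170, 72), (190, 102), (210, 95)]
```

The bowl eased down (top edge from row 104 to 161) while still lightly gripped. Open the rest of the way slowly, then back out upward.

>>> {"api": "drive_tool", "payload": {
  "moves": [
    [[0, 0, 0], 0, 0.19],
    [[0, 0, 0], 0, 0.2],
    [[0, 0, 0], 0, 0.25],
    [[0, 0, 0], 0, 0.4],
    [[0, 0, 0], 0, 0.7],
    [[0, 0, 0], 0, 0.7]
  ]
}}

```text
time: 30.05
eef_pos: [446.5, 316.7, 210.6]
orientation: [[-1.0, 0.0, 0.0], [0.0, 1.0, 0.0], [-0.0, 0.0, -1.0]]
force: [0.4, -0.4, -0.8]
gripper_width: 59.7
grasp_force: 0.0
```

>>> {"api": "drive_tool", "payload": {
  "moves": [
    [[0, 0, -0.1], 0, 0.7],
    [[0.1, 0, -0.3], 0, 0.7],
    [[0.2, 0, -0.6], 0, 0.7],
    [[0.4, 0, -0.9], 0, 0.7],
    [[0.5, 0, -1], 0, 0.7],
    [[0.5, 0, -1], 0, 0.7]
  ]
}}

```text
time: 30.8
eef_pos: [386.2, 316.8, 331.3]
orientation: [[-1.0, -0.001, 0.002], [-0.001, 1.0, 0.001], [-0.002, 0.001, -1.0]]
force: [0.0, -1.0, -0.8]
gripper_width: 60.0
grasp_force: 0.0
```

>>> {"api": "drive_tool", "payload": {
  "moves": [
    [[0.3, -0.3, -0.2], 0, 0.7],
    [[0.4, -0.6, -0.3], 0, 0.7],
    [[0.4, -0.9, -0.3], 0, 0.7],
    [[0.4, -1, -0.3], 0, 0.7],
    [[0.4, -1, -0.3], 0, 0.7]
  ]
}}

```text
time: 31.42
eef_pos: [338.8, 196.4, 365.7]
orientation: [[-1.0, 0.002, -0.001], [0.002, 1.0, -0.0], [0.001, -0.0, -1.0]]
force: [0.8, 0.5, 0.8]
gripper_width: 59.6
grasp_force: 0.0
```

```bash
python3 - <<'E'
from h import *
st();w=snap('wrist','w13');s=snap('scene','s13');snap('top','t13')
print(proj(w,[472,316.5,258]),proj(s,[472,316.5,258]))
f=lambda i,x0,y0,w,h,k:cv2.resize(i[y0:y0+h,x0:x0+w],None,fx=k,fy=k,interpolation=cv2.INTER_CUBIC)
c=np.zeros((480,800,3),np.uint8);c[:,:400]=f(s['frame'],160,120,80,96,5);c[:384,400:]=cv2.resize(w['frame'],(400,300)) if 0 else w['frame'][:,112:512];cv2.imwrite('pics/c13.png',c[:,:,::-1])
E
```

```text
31.425 [338.8 196.4 365.7] [[-1.0, 0.002, -0.001], [0.002, 1.0, -0.0], [0.001, -0.0, -1.0]] [0.8 0.5 0.8] 59.6006994534918 0.0 [ 0.496 -0.035  1.706  0.     1.472 -1.073]
[378.76136599 321.30469846] [194.83425109 158.6902355 ]
```

View pics/c13.png

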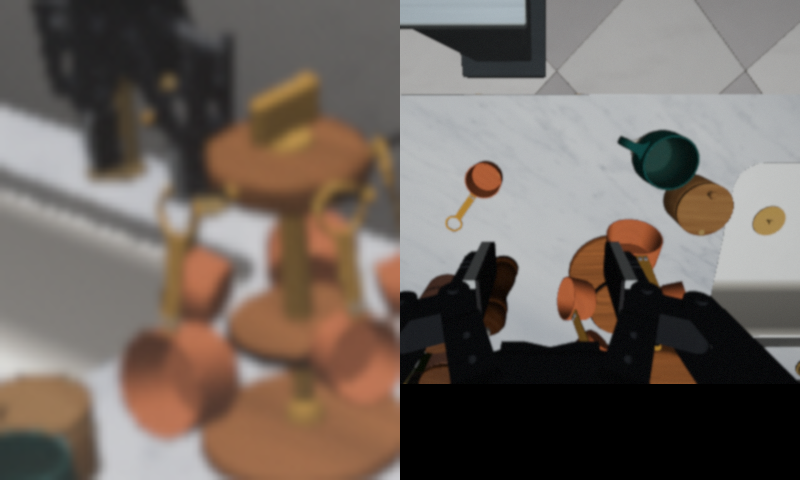

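The cup hangs from the front peg with its bowl down, ring at scene crop (175,210). I'll move clear, then check the hub angle and stillness numerically.

>>> {"api": "drive_tool", "payload": {
  "moves": [
    [[0.2, -0.3, 0], 0, 0.7],
    [[0.2, -0.6, 0], 0, 0.7],
    [[0.2, -0.95, 0], 0, 0.7],
    [[0.2, -0.95, 0], 0, 0.7],
    [[0.2, -0.95, 0], 0, 0.7],
    [[0.2, -0.95, 0], 0, 0.7],
    [[0.2, -0.95, 0], 0, 0.7],
    [[0.2, -0.95, 0], 0, 0.7]
  ]
}}

```text
time: 32.58
eef_pos: [314.5, 83.2, 366.5]
orientation: [[-1.0, -0.001, -0.0], [-0.001, 1.0, 0.0], [0.0, 0.0, -1.0]]
force: [0.4, 0.7, -0.5]
gripper_width: 59.9
grasp_force: 0.0
```

```bash
python3 - <<'E'
from h import *
st();s=snap('scene','s14');t=snap('top','t14')
for n,q in(('t',t),('s',s)):
    h=cv2.cvtColor(q['frame'],cv2.COLOR_RGB2HSV)
    for k in range(5):
        a=np.pi+k*1.2566371;P=[584.5+112.5*np.cos(a),316.1+112.5*np.sin(a),258];p=proj(q,P);u,v=np.round(p).astype(int);w=4
        c=h[v-w:v+w+1,u-w:u+w+1];m=(c[...,1]>95)&(c[...,0]>12);y,x=np.nonzero(m)
        if len(x):
            g=(x.mean()+u-w,y.mean()+v-w);G=onz(q,*g,258);d=G[:2]-[584.5,316.1];print(n,k,len(x),np.round(p,1),np.round(g,1),'ang err',np.degrees(np.arctan2(d[1],d[0])-a+np.pi)%360-180,np.hypot(*d))
a=load('s13')['frame'].astype(int);b=s['frame'].astype(int)
print('diff cup region s13->s14',np.abs(a-b)[160:215,180:220].max())
b0=load('s3')['frame'].astype(int)
for nm,(x0,y0,x1,y1) in dict(mug_salt=(150,192,183,240),mill=(254,185,275,235),canisters=(285,178,328,238)).items():
    print(nm,np.abs(load('s0')['frame'].astype(int)-b)[y0:y1,x0:x1].max())
E
```

```text
32.575 [314.5  83.2 366.5] [[-1.0, -0.001, -0.0], [-0.001, 1.0, 0.0], [0.0, 0.0, -1.0]] [ 0.4  0.7 -0.5] 59.87198886475532 0.0 [ 0.223 -0.15   1.804  0.     1.488 -1.349]
t 0 77 [181.6 221.2] [182.1 220.9] ang err 0.8396508975408778 111.96837809479017
t 1 1 [210.2 192.4] [210. 193.] ang err -1.092634488597696 112.18347841638003
t 2 1 [191.7 159.4] [193. 160.] ang err -2.527591098707319 112.73646169734815
t 3 1 [152.4 166.7] [154. 167.] ang err -1.4600738223975327 107.81269104792145
t 4 1 [145.3 204.6] [146. 204.] ang err -0.33639644913145617 109.7331790074434
s 0 6 [194.9 158.7] [196.3 158.2] ang err 0.49283198788165805 106.62525625827428
s 1 15 [233.9 158.6] [233.5 158.4] ang err -0.10799791715271567 110.60591014592036
s 2 3 [247.2 143.3] [247.3 143.3] ang err -0.16496499755299965 112.86099378781323
s 4 5 [188.8 143.5] [188.2 143.6] ang err 0.5748255395240847 114.43675645233321
diff cup region s13->s14 164
mug_salt 18
mill 23
canisters 17
```

>>> {"api": "drive_tool", "payload": {
  "moves": [
    [[0, 0, 0], 0, 0.7],
    [[0, 0, 0], 0, 0.7],
    [[0, 0, 0], 0, 0.7],
    [[0, 0, 0], 0, 0.7],
    [[0, 0, 0], 0, 0.7]
  ]
}}

```text
time: 33.3
eef_pos: [314.5, 82.7, 366.6]
orientation: [[-1.0, 0.0, 0.0], [0.0, 1.0, 0.0], [-0.0, 0.0, -1.0]]
force: [-0.0, -0.4, -0.3]
gripper_width: 60.0
grasp_force: 0.0
```

```bash
python3 - <<'E'
from h import *
s=snap('scene','s15')['frame'].astype(int);b=load('s14')['frame'].astype(int);a=load('s13')['frame'].astype(int)
print(np.abs(s-b)[120:215,170:260].max());d=np.abs(a-b).max(2)[160:215,180:220];print(np.argwhere(d>40)[:6]+[160,180],(d>40).sum())
h=cv2.cvtColor(s.astype(np.uint8),cv2.COLOR_RGB2HSV);m=((h[...,0]<13)&(h[...,1]>110)).astype(np.uint8);print(m[180:210,182:210].sum())
w=load('w3')['frame']
t=load('t14');x=load('t0');print('t cup px',np.round(proj(t,[450,317,110]),1))
E
```

```text
33
[[160 196]
 [160 197]
 [160 200]
 [160 201]
 [160 202]
 [160 203]] 152
487
t cup px [187.7 237.8]
```

>>> {"api": "drive_tool", "payload": {
  "moves": [
    [[0, 0, 0], 0, 0.7],
    [[0, 0, 0], 0, 0.7],
    [[0, 0, 0], 0, 0.7],
    [[0, 0, 0], 0, 0.7],
    [[0, 0, 0], 0, 0.7],
    [[0, 0, 0], 0, 0.7],
    [[0, 0, 0], 0, 0.7],
    [[0, 0, 0], 0, 0.7]
  ]
}}

```text
time: 34.35
eef_pos: [314.5, 82.7, 366.6]
orientation: [[-1.0, 0.0, 0.0], [0.0, 1.0, 0.0], [-0.0, 0.0, -1.0]]
force: [-0.9, 0.3, -0.9]
gripper_width: 59.5
grasp_force: 0.0
```

```bash
python3 - <<'E'
from h import *
s=snap('scene','s16')['frame'].astype(int);r=snap('scene','s17')['frame'].astype(int)
for a,b in((load('s14')['frame'],load('s15')['frame']),(load('s15')['frame'],s),(s,r)):
    d=np.abs(a.astype(int)-b).max(2);print('cup',d[155:210,180:212].max(),d[155:210,180:212].mean(),'static',d[240:300,230:340].max(),d[240:300,230:340].mean())
E
```

```text
cup 33 3.1602272727272727 static 2 0.618030303030303
cup 54 5.0375 static 2 0.6222727272727273
cup 29 2.0761363636363637 static 2 0.6198484848484849
```

The cup is still swinging slightly; wait for it to settle.

>>> {"api": "drive_tool", "payload": {
  "moves": [
    [[0, 0, 0], 0, 0.7],
    [[0, 0, 0], 0, 0.7],
    [[0, 0, 0], 0, 0.7],
    [[0, 0, 0], 0, 0.7],
    [[0, 0, 0], 0, 0.7],
    [[0, 0, 0], 0, 0.7],
    [[0, 0, 0], 0, 0.7],
    [[0, 0, 0], 0, 0.7]
  ]
}}

```text
time: 35.45
eef_pos: [314.5, 82.7, 366.6]
orientation: [[-1.0, 0.0, 0.0], [0.0, 1.0, 0.0], [-0.0, 0.0, -1.0]]
force: [-0.6, -0.3, -0.0]
gripper_width: 60.0
grasp_force: 0.0
```

>>> {"api": "drive_tool", "payload": {
  "moves": [
    [[0, 0, 0], 0, 0.7],
    [[0, 0, 0], 0, 0.7],
    [[0, 0, 0], 0, 0.7],
    [[0, 0, 0], 0, 0.7],
    [[0, 0, 0], 0, 0.7],
    [[0, 0, 0], 0, 0.7],
    [[0, 0, 0], 0, 0.7],
    [[0, 0, 0], 0, 0.7]
  ]
}}

```text
time: 36.45
eef_pos: [314.5, 82.7, 366.6]
orientation: [[-1.0, 0.0, 0.0], [0.0, 1.0, 0.0], [-0.0, 0.0, -1.0]]
force: [-0.4, 0.4, -0.1]
gripper_width: 60.0
grasp_force: 0.0
```

>>> {"api": "drive_tool", "payload": {
  "moves": [
    [[0, 0, 0], 0, 0.7],
    [[0, 0, 0], 0, 0.7],
    [[0, 0, 0], 0, 0.7],
    [[0, 0, 0], 0, 0.7],
    [[0, 0, 0], 0, 0.7],
    [[0, 0, 0], 0, 0.7],
    [[0, 0, 0], 0, 0.7],
    [[0, 0, 0], 0, 0.7]
  ]
}}

```text
time: 37.45
eef_pos: [314.5, 82.7, 366.6]
orientation: [[-1.0, 0.0, 0.0], [0.0, 1.0, 0.0], [-0.0, 0.0, -1.0]]
force: [0.5, 0.1, 0.2]
gripper_width: 59.7
grasp_force: 0.0
```

```bash
python3 - <<'E'
from h import *
p=None
for i in range(14):
    s=snap('scene','s2%02d'%i)['frame'];h=cv2.cvtColor(s,cv2.COLOR_RGB2HSV)[170:212,176:212];m=(h[...,0]<10)&(h[...,1]>110);y,x=np.nonzero(m)
    d=0 if p is None else np.abs(s.astype(int)-p).max(2)[155:210,180:212].mean();p=s.astype(int);print(round(x.mean(),2),round(y.mean(),2),len(x),round(d,2))
E
```

```text
21.45 22.29 385 0
21.43 21.99 393 0.82
21.36 22.46 376 0.72
21.45 22.38 382 0.69
21.38 22.34 384 0.71
21.53 21.91 386 0.9
21.56 22.11 385 0.78
21.53 22.01 381 0.73
21.55 21.87 382 0.7
21.51 21.93 380 0.7
21.7 21.86 385 0.68
21.66 22.01 381 0.68
21.52 22.16 389 0.68
21.42 22.07 384 0.71
```

```bash
python3 - <<'E'
from h import *
st();t=snap('top','t20');h=cv2.cvtColor(t['frame'],cv2.COLOR_RGB2HSV)
for v in range(208,240): print(v,''.join('#' if (h[v,u,0]>=13 and h[v,u,0]<30 and h[v,u,1]>95) else ('r' if h[v,u,0]<13 and h[v,u,1]>95 else ('k' if h[v,u,2]<50 else '.')) for u in range(168,200)),np.round(onz(t,182,v,250)[0]))
for n,P in dict(ball=[472,316.5,258],root=[526.5,316.5,238],s10L=[482,334,240],s10R=[482,299,240],s40L=[510,334,230],s40R=[510,299,230]).items():print(n,np.round(proj(t,P),1))
E
```

```text
38.15 [314.4  82.7 366.6] [[-1.0, 0.0, -0.0], [0.0, 1.0, 0.0], [0.0, 0.0, -1.0]] [ 0.7 -0.4 -0.1] 59.86907916932195 0.0 [ 0.222 -0.15   1.804  0.     1.488 -1.349]
208 r#r##r#rr##############r####rrrr 518.0
209 r#r#####r##################rrrrr 514.0
210 rrrrr#r###############r##r###rrr 511.0
211 rrr###r#r#rr.r#r###r#####r#r#rrr 508.0
212 rrr#rr#####r.#r#r#rrr#rrrr####rr 504.0
213 rr##r#r###rrrr#r######rr#rr###r# 501.0
214 rrr##rrr#r##r#r##r#r###r######## 498.0
215 rrr#rrrrr#rr#.r#r#####rrr###r### 494.0
216 r#r#r###r#rr#.rr#rr#r#rr##r#r### 491.0
217 r#####r##############r####rr###r 488.0
218 rr######r###############r####### 484.0
219 r####r#r######################## 481.0
220 rr####r#################r###r### 478.0
221 r#r##################rr#r###rrr# 474.0
222 .r###################rrrrrr##### 471.0
223 ..r#################rrrrrrrr#### 468.0
224 ...r###############rrrrrrrrrr### 465.0
225 ....r##############rrrrrrrrrrrrr 461.0
226 .....r##rrrrr######rrrrrrrrrr#.. 458.0
227 ......rrrrrrrr#####rrrrrrrrrr... 455.0
228 ........rrrrrr#####rrrrrrrrrr... 452.0
229 .........rrrrr######rrrrrrrrr... 448.0
230 .........rrrrrr#####rrrrrrrrr... 445.0
231 .........rrrrrr#####rrrrrrrrr... 442.0
232 .........rrrrrrr####rrrrrrrrr... 438.0
233 .........rrrrrrr###rrrrrrrrrrr.. 435.0
234 .........rrrrrrrrrrrrrrrrrrrrr.. 432.0
235 .........rrrrrrrrrrrrrrrrrrrrr.. 429.0
236 .........rrrrrrrrrrrrrrrrrrrrr.. 426.0
237 .........rrrrrrrrrrrrrrrrrrrrr.. 422.0
238 ..........rrrrrrrrrrrrrrrrrrrr.. 419.0
239 ..........rrrrrrrrrrrrrrrrrrr... 416.0
ball [181.5 221.2]
root [179.6 206.9]
s10L [176.4 220.6]
s10R [187.  218.6]
s40L [175.5 213.3]
s40R [186.  211.3]
```

```bash
python3 - <<'E'
from h import *
t=load('t20');h=cv2.cvtColor(t['frame'],cv2.COLOR_RGB2HSV)
for v in range(204,236): print(v,''.join('#' if (17<=h[v,u,0]<32 and h[v,u,1]>95) else ('k' if h[v,u,2]<55 and h[v,u,1]<150 else '.') for u in range(166,202)))
E
```

```text
204 ....................................
205 ....................................
206 ....................................
207 ..............#.....................
208 .............###....................
209 ..............##....................
210 ....................................
211 ....................................
212 ....................................
213 ....................................
214 ....................................
215 ....................................
216 ....................................
217 ....................................
218 ...............###..................
219 ..............######................
220 .............#####..................
221 ...........##.###...................
222 ...........#...##...................
223 ...........##.#######...............
224 ............########................
225 ................####................
226 ................###.................
227 .................###................
228 .................###................
229 ..................##................
230 ..................###...............
231 ...................##...............
232 ...................#................
233 ....................................
234 ....................................
235 ....................................
```

The ring hangs on the sleeve just inside the ball, the hub angle is within about 1°, and only a negligible sway is left. I'll wait a little longer, then hand in.

>>> {"api": "drive_tool", "payload": {
  "moves": [
    [[0, 0, 0], 0, 0.7],
    [[0, 0, 0], 0, 0.7],
    [[0, 0, 0], 0, 0.7],
    [[0, 0, 0], 0, 0.7],
    [[0, 0, 0], 0, 0.7],
    [[0, 0, 0], 0, 0.7],
    [[0, 0, 0], 0, 0.7],
    [[0, 0, 0], 0, 0.7]
  ]
}}

```text
time: 39.2
eef_pos: [314.5, 82.7, 366.6]
orientation: [[-1.0, 0.0, 0.0], [0.0, 1.0, 0.0], [-0.0, 0.0, -1.0]]
force: [0.1, -0.4, -0.7]
gripper_width: 59.6
grasp_force: 0.0
```

>>> {"api": "drive_tool", "payload": {
  "moves": [
    [[0, 0, 0], 0, 0.7],
    [[0, 0, 0], 0, 0.7],
    [[0, 0, 0], 0, 0.7],
    [[0, 0, 0], 0, 0.7],
    [[0, 0, 0], 0, 0.7],
    [[0, 0, 0], 0, 0.7],
    [[0, 0, 0], 0, 0.7],
    [[0, 0, 0], 0, 0.7]
  ]
}}

```text
time: 40.2
eef_pos: [314.5, 82.7, 366.6]
orientation: [[-1.0, 0.0, 0.0], [0.0, 1.0, 0.0], [-0.0, 0.0, -1.0]]
force: [-0.1, -0.2, -1.1]
gripper_width: 60.0
grasp_force: 0.0
```

>>> {"api": "drive_tool", "payload": {
  "moves": [
    [[0, 0, 0], 0, 0.7],
    [[0, 0, 0], 0, 0.7],
    [[0, 0, 0], 0, 0.7],
    [[0, 0, 0], 0, 0.7],
    [[0, 0, 0], 0, 0.7],
    [[0, 0, 0], 0, 0.7],
    [[0, 0, 0], 0, 0.7],
    [[0, 0, 0], 0, 0.7]
  ]
}}

```text
time: 41.2
eef_pos: [314.5, 82.7, 366.6]
orientation: [[-1.0, 0.0, 0.0], [0.0, 1.0, 0.0], [-0.0, 0.0, -1.0]]
force: [0.3, 0.1, 0.2]
gripper_width: 59.7
grasp_force: 0.0
```

```bash
python3 - <<'E'
from h import *
from plant import close_job
F=[snap('scene','s3%02d'%i)['frame'].astype(int) for i in range(8)]
d=[np.abs(a-F[0]).max(2)[155:210,180:212].mean().round(2) for a in F[1:]];print(d)
if max(d)<0.85: print(close_job())
E
```

```text
[np.float64(0.68), np.float64(0.68), np.float64(0.68), np.float64(0.68), np.float64(0.68), np.float64(0.7), np.float64(0.67)]
the job is handed in; nothing more can be done
None
```

I turned the free peg forward (measured within about 1°), then eased the big copper cup onto it, and it hung still at hand-in at about 41 s with the other items unmoved; its ring sits just inside the peg's ball, so it may not lean on the lower disc, and I viewed 11 pictures, one over the limit.

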